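# Pin the sliding lid of the scoop box

### The job

Lock the sliding lid of the rosewood scoop box: take the brass pin from its marble rest, put it into the hole in the lid, feel for the hidden hole in the block underneath by sliding the lid along with the pin, and push the pin fully home, upright, with its head flat on the lid. Do it gently, never forcing the pin hard against the box, let go of it, and leave the tea caddy, the whisk holder and the orange jar where they stand.

Things in the scene. Friction and masses are not known exactly. Their poses are not given: they have to be found in the camera images.
- box: Low rosewood box, 305 x 130 mm, 72 mm high, fixed to the shelf. Origin: centre of its underside; x runs along it the way the lid closes, z up. Its side walls stand 6 mm above the lid's top, 106 mm apart. Under the lid it holds a rigid block, flat and solid (but for one hidden hole) under the whole path of the lid's hole. The pin must not bear on box, block or lid with more than 45 N (all contacts added, the catch too).
- hole_zone (a point): Fixed to the box: middle of the stretch of the block's top (55 mm above the shelf, 11 mm under the lid's top) where the hidden hole lies: on the box's centre line, in line with the lid's hole across, but anywhere within 10 mm of this point along the box's x, unmeasured. Hole: 12 mm wide, 43 deep, 2 mm chamfer; 23 mm down a sprung catch rubs on the pin, which takes up to about 8 N.
- lid (a joint): Slide of the lid along the box's x, in m: 0 drawn back, 0.060 at its stop. Starts at 0.002 to 0.022; the two holes line up somewhere between 0.030 and 0.050. Moving it takes about 3 N; it stays where it is left. Lid: wood, 290 x 104 x 10 mm, guided by the box; it cannot lift or turn.
- lid_hole (a point): Centre of the mouth of the lid's hole, in the lid's top face (66 mm above the shelf), moving with the lid; x as the box's x, z up. It goes right through the 10 mm lid, 12 mm wide, mouth chamfered 2 mm. At joint value q it lies 20 mm + q from the box's origin along x.
- pin: Locking pin, 50 to 80 g: brass shank 10 mm thick, 48 long, foot tapered over 3 mm to 6.4, under a round bamboo grip (the head) 22 mm thick, 40 high, with two black bands. Origin: centre of the shank's tip; z along the pin to the head; 88 mm overall. Starts upright in the rest, its head lying on the rest's top.
- pin_seat (a point): Centre of the flat underside of the pin's head, 48 mm above the tip; it lies on the lid's top when the pin is home.
- rest: Block of pale marble, 60 x 60 x 52 mm, fixed to the shelf, with an upright through hole 14 mm wide for the pin at its centre. Origin: centre of its underside, z up.
- caddy: Bystander, loose: round tea caddy, black with a red lid, 67 wide, 67 high (mm). Origin: centre of its underside.
- whisk_holder: Bystander, loose: white porcelain whisk holder, 60 wide, 70 high (mm). Origin: centre of its underside.
- jar: Bystander, loose: squat orange stoneware jar with a black lacquered lid, 94 wide, 95 high (mm). Origin: centre of its underside.
Things that resemble listed ones, but are neither listed nor needed, are in the scene too. There is more than one size of the pin; the job needs the largest.

How it is judged:
On the way:
1. the pin's tip is in the lid's hole, at least 5 mm below its mouth (horizontal distance between pin and lid_hole below 0.004 m and z of pin in the frame of lid_hole below -0.005 m), for 0.1 s.
At the end, for the whole second after the job is handed in: The pin stands upright (within 0.07 rad) and still in the lid's hole (within 3 mm) and through it in the block's hole, the underside of its head no more than 2 mm above the lid, released (z of pin_seat in the frame of lid_hole below 0.002 m and horizontal distance between pin_seat and lid_hole below 0.003 m and horizontal distance between pin and lid_hole below 0.004 m and angle between pin's own z axis and vertical below 0.07 rad and linear speed of pin below 0.02 m/s); the robot touches nothing.
It fails at once if the pin presses on the box, block or lid with more than 45 N in all (contact force between pin and box above 45 N).
It fails at once if a bystander (caddy, whisk holder or jar) is moved more than 25 mm or tipped (distance of any of caddy, whisk_holder, jar from where it was at the start of the episode above 0.025 m or angle between any of caddy, whisk_holder, jar's own z axis and vertical above 0.4 rad).
It also fails if it takes over 58 s, if anything falls off the work surface, if the arm or the gripper's body presses on something with over 40 N, if the wrist force passes 120 N, or if a joint passes its speed limit or range.

### The arm

A 6-joint arm with a two-finger parallel gripper is mounted at the origin on the work surface. World frame = base frame: x ahead of the robot, y to its left, z up, the work surface at z = 0. Lengths are in m, angles in rad, forces in N, time in s.
With the tool pointing down it reaches from about 0.325 to 0.9 m from the base axis. Payload 6.1 kg.
Tool frame: the origin (TCP) lies midway between the tips of the shut fingers; the grasp point (between the pads) lies 19 mm behind it; x points along the fingers, y is the direction in which the jaws open and shut, and the axes are right-handed (so a half turn about x gives the same grasp; the last joint's range is limited). The gripper opens to 85 mm and grips with 20 to 120 N. Pads are 22 mm wide; open, the fingers measure 114 mm over their backs; the gripper's body (76 mm by 85 mm) begins 54 mm behind the grasp point. The pads swing forward as they close: fully open they stand 13 mm farther back than shut.
Start: joints at [-1.258, 0.22, 1.526, -0, 1.395, -0.126], TCP at [0.266, -0.566, 0.231] pointing down, gripper open.
Joint ranges: [-2.98, 2.98], [-0.91, 2.08], [0.09, 2.57], [-1.24, 4.39], [0.2, 2.65], [-2.68, 2.68]. Speed limits (rad/s): [2.57, 2.57, 3.01, 3.14, 3.14, 3.14].

### API

Orientations are given as [roll, pitch, yaw] about the fixed x, y, z axes, in that order (R = Rz(yaw) Ry(pitch) Rx(roll)).
In Python, from plant import movep, move_l, set_joints, gripper_to, hold, inverse_kinematics, observe, get_image, get_calibration, Unreachable, job_done gives the robot as it stands. Calls block until the motion is done:
- movep(position, orientation): joint-space move of the TCP to a pose.
- move_l(position, feed=0.15, rotation=None, max_force=None): straight line of the TCP; rotation=None keeps the orientation; feed is the mean speed in m/s. With max_force (N) it stops when the force on the tool has changed by that much, and returns True; else False.
- set_joints(angles): joint-space move.
- gripper_to(opening, f_grip=None): finger opening in m; f_grip is the grip in N (None keeps the last); returns when the fingers have stopped.
- hold(seconds).
- inverse_kinematics(position, orientation): joint angles nearest the present ones, or None.
- observe(): the state.
- get_image(name): name is "side" or "top"; returns (picture, depth): 480x640x3 uint8, red, green, blue; 480x640 float32, m along the optical axis (not along the pixel's ray), 0 where there is no reading.
- get_calibration(name): a dict with "intrinsics" (3x3 intrinsics, pixels), "world_from_camera" (4x4, takes a point from camera to world coordinates). Camera axes: x right, y down, z forward; pixel columns grow to the right and rows downward; lengths in m; the calibration is good to about 2 mm. A picture is of the moment at which its call begins. get_calibration takes no time and is no camera call.
A pose or a line that the arm cannot do raises Unreachable and nothing moves.
- job_done(): hands the job in, once; it reports no verdict.
The state is a dict: "time_s": time; "q": joint angles; "joint_velocities": joint speeds; "joint_torque": joint torques, N m; "eef_pos": TCP position; "tcp_rot": TCP orientation; "ft_force": force on the tool from outside, world axes, zero at the start; "torque": the same for the moment, N m; "opening": finger opening in m.
Only numpy, scipy, OpenCV 4.12 (cv2) and the standard library are available. Lean on these libraries where they do the work, as an engineer would, in place of code of your own. Each camera call takes 0.05 s, during which the arm holds its last target. There are 200 camera calls.

## Working session

There is one attempt and no reset: what is moved stays moved. The work goes in short steps, each a Python script; the robot and the scene stay as the last script left them, time stands still between calls to the robot, and variables do not carry over. Pictures are saved under pics/ and viewed, on a budget of 10 in all, crops included, one or two more only if the job needs it, and the job is handed in when it is done.

```bash
ls; mkdir -p pics
python3 - <<'E'
from plant import *
import cv2,numpy as np
for n in("side","top"):
    p,d=get_image(n); cv2.imwrite(f"pics/{n}0.png",p[:,:,::-1]); np.save(f"pics/{n}0d.npy",d)
    c=get_calibration(n); print(n,np.round(c["intrinsics"],1).tolist(),np.round(c["world_from_camera"],3).tolist())
o=observe();print({k:np.round(v,3).tolist() for k,v in o.items()})
E
```

```text
pics
side [[504.1, 0.0, 317.0], [0.0, 504.1, 237.7], [0.0, 0.0, 1.0]] [[-0.659, -0.483, 0.576, 0.137], [-0.752, 0.417, -0.511, 0.486], [0.007, -0.77, -0.638, 0.576], [0.0, 0.0, 0.0, 1.0]]
top [[528.9, 0.0, 319.6], [0.0, 528.9, 242.9], [0.0, 0.0, 1.0]] [[0.005, -0.986, 0.165, 0.435], [-1.0, -0.002, 0.02, 0.089], [-0.02, -0.165, -0.986, 0.91], [0.0, 0.0, 0.0, 1.0]]
{'time_s': 0.1, 'q': [-1.258, 0.221, 1.528, -0.0, 1.395, -0.126], 'joint_velocities': [0.002, -0.002, -0.003, 0.004, 0.002, -0.001], 'joint_torque': [0.001, -49.824, -39.055, -0.0, 0.006, -0.0], 'eef_pos': [0.265, -0.565, 0.23], 'tcp_rot': [-1.691, 1.569, 1.889], 'ft_force': [0.002, 0.229, -0.089], 'torque': [0.06, 0.049, 0.051], 'opening': 0.085}
```

View pics/top0.png

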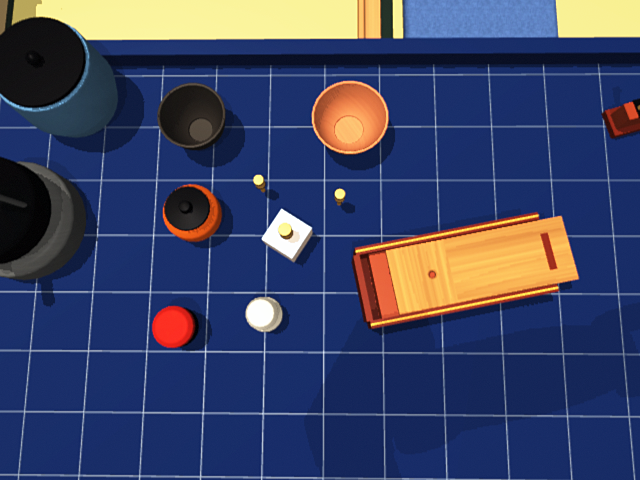

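View pics/side0.png

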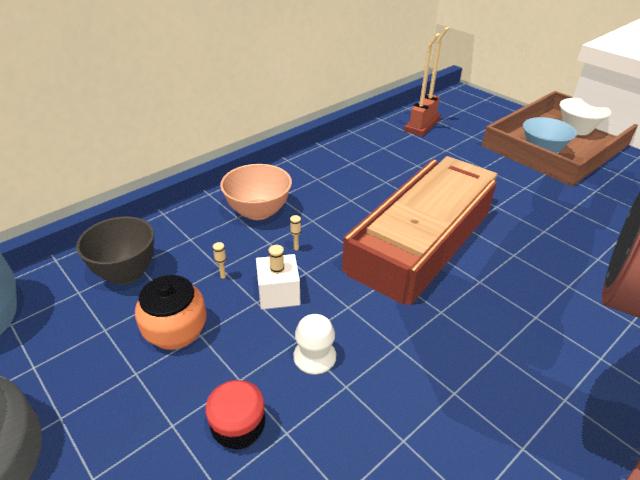

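```bash
cat > h.py <<'E'
import cv2,numpy as np
from plant import *
def ray(n,px):
    c=get_calibration(n);T=np.array(c["world_from_camera"]);K=np.array(c["intrinsics"])
    return T[:3,3],T[:3,:3]@np.linalg.solve(K,[px[0],px[1],1.])
def plane(n,px,z):
    o,d=ray(n,px);return o+d*(z-o[2])/d[2]
def two(p1,p2):
    o1,d1=ray("top",p1);o2,d2=ray("side",p2)
    s=np.linalg.lstsq(np.c_[d1,-d2],o2-o1,rcond=None)[0]
    a,b=o1+s[0]*d1,o2+s[1]*d2;return (a+b)/2,np.linalg.norm(a-b)
def blobs(m,x0,y0,x1,y1,amin=5):
    n,l,s,c=cv2.connectedComponentsWithStats(m[y0:y1,x0:x1].astype(np.uint8))
    return [(np.round(c[i]+[x0,y0],1).tolist(),s[i].tolist()) for i in range(1,n) if s[i][4]>=amin]
E
python3 - <<'E'
from h import *
I={n:cv2.imread(f"pics/{n}0.png") for n in("top","side")}
H={n:cv2.cvtColor(I[n],cv2.COLOR_BGR2HSV).astype(int) for n in I}
for n,b in(("top",(260,205,315,262)),("side",(250,240,302,310))):
    h=H[n]; print(n,"yellow",blobs((h[...,0]<32)&(h[...,1]>70)&(h[...,2]>60),*b)); print("white",blobs((h[...,1]<60)&(h[...,2]>200),*b))
for n,b in(("top",(422,264,442,284)),("side",(405,212,425,230))):
    v=H[n][...,2];x0,y0,x1,y1=b;med=np.median(v[y0:y1,x0:x1]);print(n,"hole",med,blobs(v<med*0.75,*b))
# rails in top: light wood on rails
a=cv2.resize(I["top"][205:262,255:320],None,fx=6,fy=6,interpolation=0)
b=cv2.resize(I["top"][255:295,400:465],None,fx=6,fy=6,interpolation=0)
c=cv2.resize(I["side"][235:310,245:310],None,fx=6,fy=6,interpolation=0)
d=cv2.resize(I["side"][200:240,380:445],None,fx=6,fy=6,interpolation=0)
o=np.zeros((600,800,3),np.uint8);o[:342,:390]=a;o[345:585,:390]=b;o[:450,400:790]=c;o[452:600,400:790]=d[46:194]
cv2.imwrite("pics/crop1.png",o)
for n,pts in(("top",[(357,250),(538,215),(372,325),(557,289)]),):
    P=[plane(n,p,.072) for p in pts];print(np.round(P,4).tolist())
    print([np.arctan2(*(P[i]-P[i+1])[[1,0]]) for i in(0,2)])
E
```

```text
top yellow [([285.2, 230.7], [18, 18, 15, 16, 184])]
white [([267.0, 216.5], [7, 4, 1, 16, 16]), ([286.3, 233.6], [2, 4, 50, 50, 1164]), ([266.0, 257.5], [6, 49, 1, 8, 8])]
side yellow [([295.7, 244.5], [44, 0, 5, 10, 41]), ([276.3, 260.7], [19, 5, 15, 28, 279])]
white [([278.1, 282.8], [6, 14, 44, 55, 1829])]
top hole 249.0 [([431.6, 273.1], [7, 7, 7, 6, 15])]
side hole 254.0 [([414.8, 221.6], [7, 9, 6, 2, 8])]
[[0.5634, 0.0461, 0.072], [0.621, -0.2448, 0.072], [0.4449, 0.0234, 0.072], [0.5022, -0.267, 0.072]]
[np.float64(1.7662478090054428), np.float64(1.7656649294710547)]
```

View pics/crop1.png

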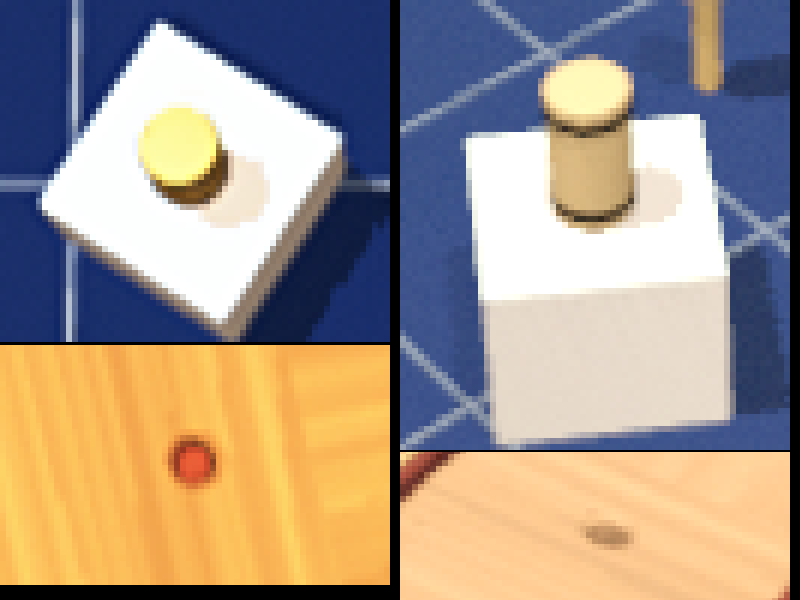

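Run:
```python
from h import *
print("head",two((284.7,229),(275.7,249.5)),plane("top",(284.7,229),.092),plane("side",(275.7,249.5),.092))
print("hole",two((431.7,274.2),(414.3,221)),plane("top",(431.7,274.2),.066),plane("side",(414.3,221),.066))
print("rest",plane("top",(254.5+190/6,204.5+175/6),.052))
```

```text
head (array([0.59413931, 0.16111464, 0.08996263]), np.float64(0.0005917839756902558)) [0.59352619 0.16072636 0.092     ] [0.59247988 0.16264205 0.092     ]
hole (array([ 0.52552696, -0.07336933,  0.06462368]), np.float64(0.0003746064010773427)) [ 0.52553009 -0.07299467  0.066     ] [ 0.52433181 -0.07197737  0.066     ]
rest [0.59345015 0.16168994 0.052     ]
```

```bash
cat >> h.py <<'E'
A=0.195
def ori():
    # half turn about tool x allowed; pick reachable
    for a in (A,A-np.pi):
        if inverse_kinematics([.593,.1615,.2],[0,np.pi/2,a]) is not None: return [0,np.pi/2,a]
U=np.array([-np.sin(A),np.cos(A),0])
def st(s=""):
    o=observe();print(s,round(o["time_s"],2),"pos",np.round(o["eef_pos"],4),"F",np.round(o["ft_force"],2),"op",round(float(o["opening"]),4));return o
E
python3 - <<'E'
from h import *
for a in (A,A-np.pi): 
    for p in([.593,.1615,.15],[.525,-.073,.15]): print(a,np.round(inverse_kinematics(p,[0,np.pi/2,a]),2))
R=ori()
gripper_to(0.055,60)
movep([.593,.1615,.15],R);st("above")
print(move_l([.593,.1615,.056],feed=.12,max_force=8));st("down")
gripper_to(0.0,60);st("grip")
print(move_l([.593,.1615,.146],feed=.12));st("lift")
movep([.525,-.0728,.146],R);st("over lid")
for n in("side","top"):
    p,d=get_image(n); cv2.imwrite(f"pics/{n}1.png",p[:,:,::-1])
a=cv2.imread("pics/top1.png")[190:330,350:510];b=cv2.imread("pics/side1.png")[120:260,340:500]
cv2.imwrite("pics/c2.png",np.hstack([cv2.resize(x,(400,350),interpolation=2) for x in(a,b)]))
E
```

```text
0.195 [ 0.14  0.26  1.63 -0.    1.25 -1.63]
0.195 [-0.29  0.07  1.85  0.    1.22 -2.05]
-2.9465926535897933 [ 0.14  0.26  1.63 -0.    1.25  1.51]
-2.9465926535897933 [-0.29  0.07  1.85 -0.    1.22  1.09]
above 3.33 pos [0.5933 0.1606 0.1501] F [-0.06  0.71  0.67] op 0.055
False
down 4.27 pos [0.5938 0.1616 0.0569] F [ 0.1  -0.28  0.22] op 0.0547
grip 4.67 pos [0.5938 0.1616 0.0572] F [-0.34 -0.99  4.63] op 0.0205
False
lift 5.57 pos [0.5922 0.1614 0.1449] F [-0.09 -0.4  -0.68] op 0.0207
over lid 6.53 pos [ 0.5253 -0.0721  0.1458] F [-0.09  0.71 -0.7 ] op 0.0207
```

View pics/c2.png

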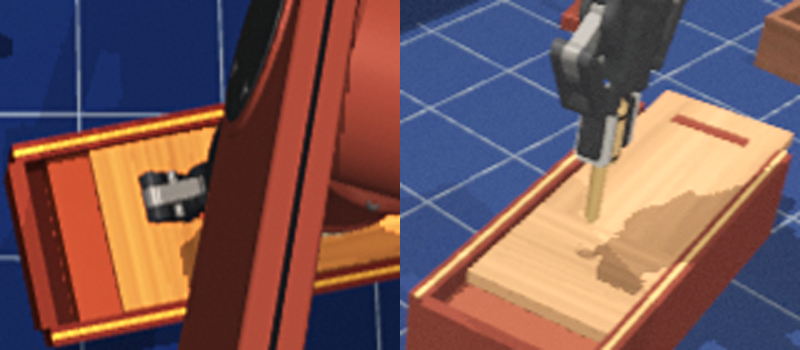

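Run:
```python
from h import *
c=get_calibration("side");T=np.linalg.inv(c["world_from_camera"]);K=np.array(c["intrinsics"])
pr=lambda p:(lambda v:(v[:2]/v[2]).round(1))(K@(T@[*p,1])[:3])
e=[.5253,-.0721]
for z in(.0926,.10,.11,.12):print(z,pr([*e,z]))
im=cv2.imread("pics/side1.png");cv2.imwrite("pics/c3.png",cv2.resize(im[160:215,390:445],None,fx=10,fy=10,interpolation=0))
```

```text
0.0926 [416.  207.7]
0.1 [416.6 204. ]
0.11 [417.5 198.9]
0.12 [418.3 193.8]
```

View pics/c3.png

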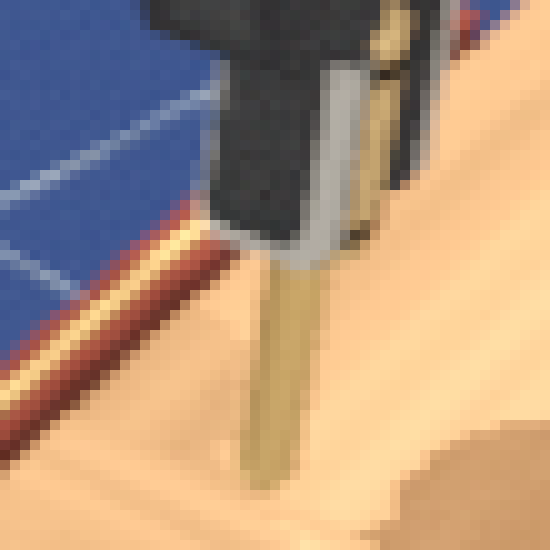

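Run:
```python
from h import *
move_l([.5248,-.0725,.126],feed=.08);hold(.2);st("pre")
print(move_l([.5248,-.0725,.104],feed=.015,max_force=4));st("ins");hold(.2);st()
```

```text
pre 7.23 pos [ 0.5251 -0.0726  0.1264] F [ 0.11  0.05 -0.75] op 0.0209
True
ins 8.34 pos [ 0.5251 -0.0729  0.108 ] F [0.22 0.04 4.18] op 0.0204
 8.54 pos [ 0.5251 -0.0729  0.108 ] F [0.15 0.87 6.13] op 0.0207
```

Run:
```python
from h import *
p0=np.array([.5248,-.0725,0]);zc=.108
for k in range(1,17):
    p=p0+U*.002*k
    c=observe()["eef_pos"]
    move_l([c[0],c[1],.1084],feed=.03)
    move_l([p[0],p[1],.1084],feed=.03)
    f=observe()["ft_force"]
    hit=move_l([p[0],p[1],.1045],feed=.012,max_force=4)
    o=observe();print(k,hit,round(o["time_s"],2),"z",round(o["eef_pos"][2],4),"s",round(float((o["eef_pos"]-p0)@U),4),"slideF",np.round(f,1),"F",np.round(o["ft_force"],1))
    if o["eef_pos"][2]<.1062: break
```

```text
1 True 9.25 z 0.108 s 0.0019 slideF [ 1.7 -1.8 -0.8] F [-0.9 -0.4  4.6]
2 True 9.96 z 0.108 s 0.004 slideF [ 1.4 -1.9 -0.9] F [-1.   0.7  4. ]
3 True 10.67 z 0.108 s 0.006 slideF [ 1.  -2.1 -0.9] F [-0.5  0.   5.5]
4 True 11.38 z 0.108 s 0.008 slideF [ 0.5 -1.6 -1.9] F [-0.4 -0.1  4.4]
5 True 12.08 z 0.108 s 0.0099 slideF [ 1.1 -1.8 -0.4] F [-1.1 -0.6  3.6]
6 True 12.79 z 0.108 s 0.0119 slideF [ 1.1 -1.5 -1.4] F [-0.4 -1.3  4.5]
7 True 13.5 z 0.1079 s 0.0139 slideF [ 1.2 -2.  -0.9] F [-1.4  1.2  3.6]
8 True 14.24 z 0.1069 s 0.0162 slideF [ 1.1 -2.5 -1.1] F [1.4 0.6 0.9]
9 False 15.22 z 0.1043 s 0.018 slideF [ 0.8 -1.8 -1.6] F [ 1.6 -1.4 -1. ]
```

Run:
```python
from h import *
p0=np.array([.5248,-.0725,0]);V=np.array([np.cos(A),np.sin(A),0])
s,v=.0192,.0003
for k in range(6):
    p=p0+U*s+V*v
    move_l([p[0],p[1],observe()["eef_pos"][2]],feed=.02)
    hit=move_l([p[0],p[1],.090],feed=.02,max_force=6)
    o=observe();f=o["ft_force"];print(k,hit,round(o["time_s"],2),"z",round(o["eef_pos"][2],4),"s",round(s,4),"v",v,"Fu",round(f@U,1),"Fv",round(f@V,1),"Fz",round(f[2],1))
    if not hit: break
    hold(.2);f=observe()["ft_force"];print("  held",f@U,f@V,f[2])
    if abs(f@U)>3.5: s+=.0005*np.sign(f@U)
    elif k: s+=.0005
    if abs(f@V)>1.5: v+=.0004*np.sign(f@V)
```

```text
0 False 16.33 z 0.0897 s 0.0192 v 0.0003 Fu -2.4 Fv 0.3 Fz -1.9
```

Run:
```python
from h import *
p0=np.array([.5248,-.0725,0]);V=np.array([np.cos(A),np.sin(A),0])
p=p0+U*.0192+V*.0003
for z in(.085,.080,.076,.073,.0695):
    hit=move_l([p[0],p[1],z],feed=.012,max_force=15)
    o=observe();f=o["ft_force"];print(hit,round(o["time_s"],2),"z",round(o["eef_pos"][2],4),"Fu",round(f@U,1),"Fv",round(f@V,1),"Fz",round(f[2],1),o["opening"])
    if hit: break
```

```text
False 16.9 z 0.0851 Fu -1.6 Fv 1.3 Fz 0.1 0.02089283150115505
False 17.47 z 0.0797 Fu -2.5 Fv 2.8 Fz -1.9 0.020485060839591188
False 17.95 z 0.0759 Fu -2.4 Fv 3.9 Fz -0.6 0.020676563196514713
False 18.35 z 0.0728 Fu -1.1 Fv 3.3 Fz -0.0 0.02058798945177596
True 18.64 z 0.0711 Fu 0.3 Fv -1.0 Fz 5.0 0.020518150111597095
```

Run:
```python
from h import *
V=np.array([np.cos(A),np.sin(A),0])
hold(.3);o=st("held")
p=o["eef_pos"]
hit=move_l([p[0],p[1],p[2]-.002],feed=.008,max_force=10);print(hit);hold(.2);st("press")
im,_=get_image("side");cv2.imwrite("pics/side4.png",im[:,:,::-1])
cv2.imwrite("pics/c4.png",cv2.resize(cv2.imread("pics/side4.png")[160:235,375:455],None,fx=7,fy=7,interpolation=0))
```

```text
held 18.94 pos [ 0.5217 -0.0537  0.0712] F [-1.63  0.38  4.72] op 0.0204
True
press 19.39 pos [ 0.5217 -0.0537  0.0711] F [-2.11  0.63  5.92] op 0.0206
```

View pics/c4.png

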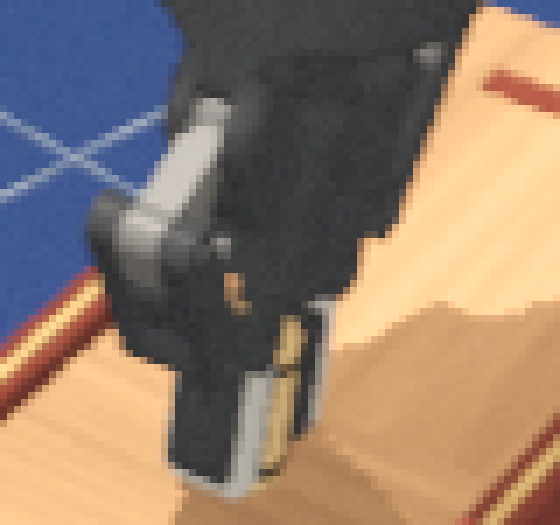

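Run:
```python
from h import *
p=observe()["eef_pos"]
gripper_to(.05);st("open")
move_l([p[0],p[1],.17],feed=.1);movep([.45,-.3,.25],[0,np.pi/2,A-np.pi]);st("away")
for n in("side","top"):
    im,_=get_image(n);cv2.imwrite(f"pics/{n}5.png",im[:,:,::-1])
a=cv2.imread("pics/top5.png")[240:300,380:460];b=cv2.imread("pics/side5.png")[180:240,360:440]
cv2.imwrite("pics/c5.png",np.hstack([cv2.resize(x,(400,300),interpolation=0) for x in(a,b)]))
```

```text
open 19.83 pos [ 0.5223 -0.0541  0.071 ] F [ 0.07 -0.3  -0.06] op 0.0501
away 23.23 pos [ 0.45   -0.2997  0.2498] F [ 0.22  0.71 -0.18] op 0.0502
```

View pics/c5.png

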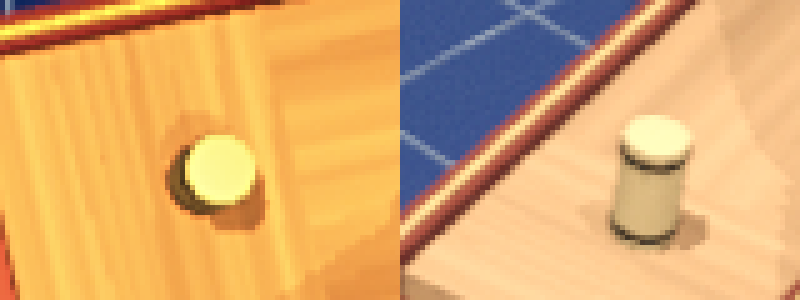

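Run:
```python
from h import *
print("top of head",two((423.7,273.5),(410.5,206.5)))
for n,a in(("top",(423.7,273.5)),("side",(410.5,206.5))):
    t=plane(n,a,.106);c=get_calibration(n);T=np.linalg.inv(c["world_from_camera"]);v=np.array(c["intrinsics"])@(T@[t[0],t[1],.066,1])[:3]
    print(n,t,"vertical base px",v[:2]/v[2])
```

```text
top of head (array([ 0.52250641, -0.05317131,  0.10554543]), np.float64(0.0005017372124754398))
top [ 0.52225523 -0.0532402   0.106     ] vertical base px [419.32263021 276.20510384]
side [ 0.52233175 -0.05249673  0.106     ] vertical base px [407.43974584 226.34478214]
```

```bash
python3 -c "
from plant import *
job_done();print(observe()['time_s'])"
```

```text
the job is handed in; nothing more can be done
the job is handed in; nothing more can be done
```

The pin is pushed home in the box, released, and the job is handed in; the arm's clock read about 23 s at the last move, against the 58 s limit.

I took the largest pin from the marble rest and put it 11 mm into the lid's hole, down to the block. I then slid the lid along in 2 mm steps with light probes, found the hidden hole about 19 mm on, and pushed the pin down until it stopped.

**Depth:** from touching the block to the final stop, the tool went down 36.9 mm, against 37.0 mm expected. After release, the two cameras put the top of the head at 105.5 mm, against 106 mm expected.

**Upright:** the head stands within about 1 to 1.5 px of vertical in the side view, with no gap visible under it.

**Forces:** the force readings I printed never went above about 6 N. The final push used a 15 N stop and the last press a 10 N stop, so brief peaks may have been higher than I saw.

**Doubts:**
- I never felt the catch clearly as a separate resistance on the way down. I rely on the travel and the head height for the pin being fully home.
- I did not re-measure the caddy, whisk holder and jar at the end. The fingers stayed well clear of them, and no unexpected contact force showed up.

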